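# Pack a shoe-care case in layers

## Robot

A 7-joint arm with a two-finger parallel gripper is mounted at the origin on the work surface. World frame = base frame: x ahead of the robot, y to its left, z up, the work surface at z = 0. Lengths are in mm, angles in rad, forces in N, time in s.
With the tool pointing down it reaches from about 400 to 875 mm from the base axis. Payload 4.4 kg.
Tool frame: the origin (TCP) lies where the fingers leave the gripper's body, on its centre line; the fingertips stand 73 mm ahead of it and the grasp point (between the pads) lies 54 mm ahead of it; z points along the fingers, y is the line along which they close (so a half turn about z gives the same grasp; the last joint's range is limited). The gripper opens to 85 mm and grips with 20 to 120 N. Pads are 22 mm wide; open, the fingers measure 114 mm over their backs; the gripper's body (76 mm by 85 mm) begins 54 mm behind the grasp point. The pads swing forward as they close: fully open they stand 13 mm farther back than shut.
Start: joints at [1.186, 0.628, 0.038, 1.517, -0.027, 0.996, -0.02], TCP at [203.753, -617.253, 303.913] pointing down, gripper open.
Joint ranges: [-3.06, 3.06], [-0.37, 2.12], [-1.25, 1.32], [0.18, 2.47], [-1.1, 4.24], [0.23, 1.98], [-2.94, 2.94]. Speed limits (rad/s): [2.57, 2.57, 3.14, 3.14, 3.14, 3.14, 3.14].

## Interface

Orientations are given as [roll, pitch, yaw] about the fixed x, y, z axes, in that order (R = Rz(yaw) Ry(pitch) Rx(roll)).
In Python, from cell import ctrl gives the robot as it stands.
- The arm moves only by the tool send_rows, never from a script. Its argument "rows" is a list that holds one entry, the list of rows, each a list of 6 numbers: the shift along the tool's x, y, z in cm, then the turn, a rotation vector about the tool's x, y, z in rad. In form: [[[tx, ty, tz, wx, wy, wz], ...]]. A call has 1 to 10 rows; each row is the pose to reach, as a shift and turn from the pose commanded when the call began, along the tool's axes at that moment; what a row does not reach only later rows make up. A row lasts 1/10 s, in which the tool goes at most 50 mm and 8.59 degrees, less where a joint would pass 70% of its speed; a pose out of reach is approached as far as the arm can. A call with a gripper value outside its range is refused whole. "grip" is the closure in counts, from 0 (fully open) to 255 (shut), set as the call begins (left out, the last holds). The fingers move at their own pace and stop on an object; the grip force is fixed at half the most. Time passes only in rows, so rows that repeat a pose let the fingers close. It gives the time, the measured TCP pose, the force, the opening and the grip force at its end, in the units of the state.
- ctrl.read_state(): the state, without advancing time (a new reading comes with each control period).
- ctrl.get_image(name): name is "scene" or "top" or "wrist"; returns a dict with "pixels" (480x640x3 uint8, red, green, blue), "fx", "fy", "cx", "cy" (pixels), "extrinsics" (4x4, takes a point from camera to world coordinates); the wrist camera has in their place "mount" (4x4, takes a point from camera to tool coordinates, whose origin is the TCP and whose axes are the flange's). Camera axes: x right, y up, looking along -z (the intrinsics and any distortion apply to the point x, -y, -z); pixel columns grow to the right and rows downward; lengths in mm; the calibration is good to about 2 mm. A picture is of the moment at which its call begins: read the wrist's pose just before it. There is no depth.
- ctrl.finish_job(): hands the job in; it is judged then, once.
The state is a dict: "clock": time; "qpos": joint angles; "qd": joint speeds; "tau": joint torques, N m; "eef_pos": TCP position; "tool_rot": TCP orientation; "force": force on the tool from outside, world axes, zero at the start; "torque": the same for the moment, N m; "width": finger opening in mm; "gripper_force": force on a finger pad.
Only numpy, scipy, OpenCV 4.12 (cv2) and the standard library are available. Lean on these libraries where they do the work, as an engineer would, in place of code of your own. Each camera call takes 0.05 s, during which the arm holds its last target. There are 200 camera calls.

## Task

Pack the customer's shoe-care case: put the jar of cream in the small deep pocket, the black polish tin in whichever of the two wide pockets is nearer the end with the red leather strap, and the brown polish tin in the other wide pocket, all sitting flat and upright on the pocket floors. Once all three are in, lay the shine brush bristles down on top of their lids, centred in the case and lying along its length. Set each thing down rather than dropping it, and leave the white-lidded tin and the hammer where they are.

Things in the scene. Friction and masses are not known exactly. Their poses are not given: they have to be found in the camera images.
- case: Open brown wooden case, fixed on the bench at any angle, 268 (x) x 156 (y) x 58 mm high, walls 8, floor 6 mm. Origin: centre of underside. A red leather strap sticks out 21 mm from its +x end only. Three foam blocks fill the bays at x = -84, 0, 84 mm, tops 24 mm below the rim. Seated tins have 40 mm for fingers to each long wall (y), only about 24 mm to neighbours (x).
- insert_round_a: Grey foam block 84 x 140 x 28 mm, fixed in one bay of the case (which one changes); origin at the centre of its underside, 6 mm above the bench; axes as the case's. In its top, 34 mm above the bench, a wide central round pocket, diameter 74 mm, 8 mm deep, dark felt floor, takes one tin. There are two alike.
- insert_round_b: Grey foam block 84 x 140 x 28 mm, fixed in one bay of the case (which one changes); origin at the centre of its underside, 6 mm above the bench; axes as the case's. In its top, 34 mm above the bench, a wide central round pocket, diameter 74 mm, 8 mm deep, dark felt floor, takes one tin. There are two alike.
- insert_jar: Grey foam block 84 x 140 x 28 mm, fixed in one bay of the case (which one changes); origin at the centre of its underside, 6 mm above the bench; axes as the case's. In its top, 34 mm above the bench, a smaller, deeper central round pocket, diameter 58 mm, 24 mm deep, dark felt floor, takes the jar; a tin does not fit in.
- tin_black: Tin of black shoe polish, black lid, 60 mm in diameter, 26 mm high, thin silver ring on the lid, silver lower half, stands upright; origin at the centre of its underside, z up. Seated in a wide pocket its underside is 26 mm above the bench and it stands 18 mm proud of the foam. 70 g.
- tin_brown: Tin of brown shoe polish, red-brown lid, 60 mm in diameter, 26 mm high, thin silver ring on the lid, silver lower half, stands upright; origin at the centre of its underside, z up. Seated in a wide pocket its underside is 26 mm above the bench and it stands 18 mm proud of the foam. 70 g.
- jar: Glass jar of dark red shoe cream, paper band, brass-coloured lid, 46 mm in diameter, 42 mm high, straight-sided, stands upright; origin at the centre of its underside, z up. Seated in its pocket its underside is 10 mm above the bench and it stands 18 mm proud of the foam, level with the tins' lids. About 110 g.
- brush: Shoe shine brush, bristles down, 190 (x) x 54 (y) x 48 mm high, round ends: tan wooden back 54 mm wide from 24 to 48 mm up; stiff dark bristles below, 178 x 46 mm. Origin at the centre of the bristles' underside, x along its length, z up. Laid on the three lids its underside is 52 mm above the bench. About 160 g.
- tin_neutral: Tin of neutral shoe polish, white lid, not wanted in the case: leave it alone. 60 mm in diameter, 26 mm high, thin silver ring on the lid, silver lower half, stands upright; origin at the centre of its underside, z up. 
- hammer: Shoemaker's hammer lying flat, light wooden handle, dark steel head; not wanted: leave it alone. 180 mm long (x, head towards +x), 105 mm across the head (y), 30 mm high. Origin near the middle of its length, at bench height.
Not all that is in view belongs to the job. There is more than one size of the brush; the one meant has the size given above.

How it is judged:
By the outcome, as a careful person would: the job done as asked, in the order asked, and still so for the second after the job is handed in, with the robot touching nothing.
It also fails if it takes over 96 s, if anything falls off the work surface, if the arm or the gripper's body presses on something with over 40 N, if the wrist force passes 120 N, or if a joint passes its speed limit or range.

## Working session

There is one attempt and no reset: what is moved stays moved. The work goes in short steps, Python scripts to look and compute and a tool call to move; the robot and the scene stay as the last step left them, time stands still between calls to the robot, and variables do not carry over. Pictures are saved under pics/ and viewed, at most 14 in all, crops included, and the job is handed in when it is done.

Besides the shell and the picture viewer there is one more tool, called by a JSON object that holds its "name" and its "arguments", one argument or row to a line. send_rows: Moves the arm, as the interface text tells. Its arguments: {"type":"object","properties":{"rows":{"type":"array","items":{"type":"array","items":{"type":"array","items":{"type":"number"}}}},"grip":{"type":"number"}},"required":["rows"]}

```bash
ls; mkdir -p pics; python3 - <<'E'
from cell import ctrl
import cv2
print(ctrl.read_state())
for n in ("top","scene"):
    d=ctrl.get_image(n); cv2.imwrite(f"pics/{n}0.png",d["pixels"][:,:,::-1])
    print(n,{k:(v.tolist() if hasattr(v,'tolist') else v) for k,v in d.items() if k!="pixels"})
E
```

```text
pics
{'clock': 0.0, 'qpos': array([ 1.18620407,  0.62932332,  0.03842563,  1.5183916 , -0.02700463,
        0.99628912, -0.0199964 ]), 'qd': array([-0.00079155,  0.00086632,  0.0002107 , -0.00162142, -0.00027447,
        0.00089082, -0.00191925]), 'tau': array([-5.98498609e-04, -5.63402867e+01,  1.22552276e+00, -1.93444026e+01,
        1.08444181e-02,  1.07007462e-02,  1.01017989e-06]), 'eef_pos': array([ 203.60578979, -616.76623199,  302.99589145]), 'tool_rot': array([-3.13969870e+00,  1.08123935e-05,  3.18806018e-01]), 'force': array([-0.60694644,  0.24604295,  0.23534391]), 'torque': array([-0.04101419, -0.03696014,  0.00600352]), 'gripper_force': 0.0, 'width': 85.24567786516702}
top {'fx': 458.3127143357451, 'fy': 458.3127143357451, 'cx': 319.2654078119814, 'cy': 235.3324016572587, 'extrinsics': [[0.019043174376368856, 0.9902206273123249, -0.1382044382603434, 296.173880651445], [-0.9995629427974894, 0.021981686607403156, 0.01976686216668785, 5.704566360412455], [0.022611521304284957, 0.1377676112120689, 0.9902064453462348, 1003.6273698552376], [0.0, 0.0, 0.0, 1.0]]}
scene {'fx': 539.7518695206572, 'fy': 539.7518695206572, 'cx': 319.7040622785347, 'cy': 245.10622016731614, 'extrinsics': [[-0.6265859697241309, -0.533617881330027, 0.5680158266014457, 1043.249587354041], [0.7792914824593064, -0.43809193098095317, 0.4480850872052719, 483.8478636178814], [0.009736935413512057, 0.7234137244580261, 0.6903461272104885, 761.0033517993762], [0.0, 0.0, 0.0, 1.0]]}
```

View pics/top0.png

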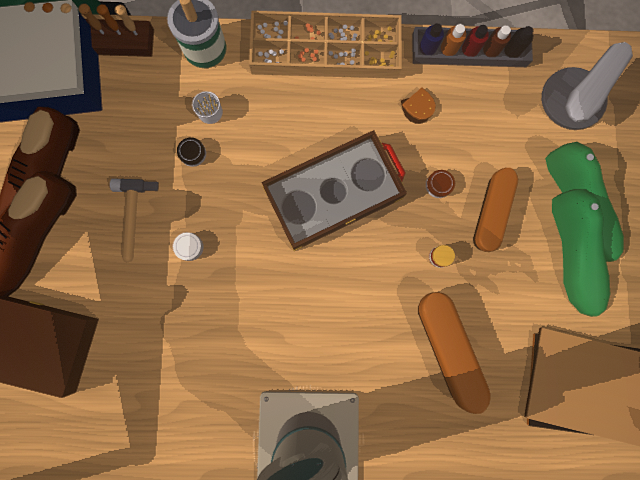

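View pics/scene0.png

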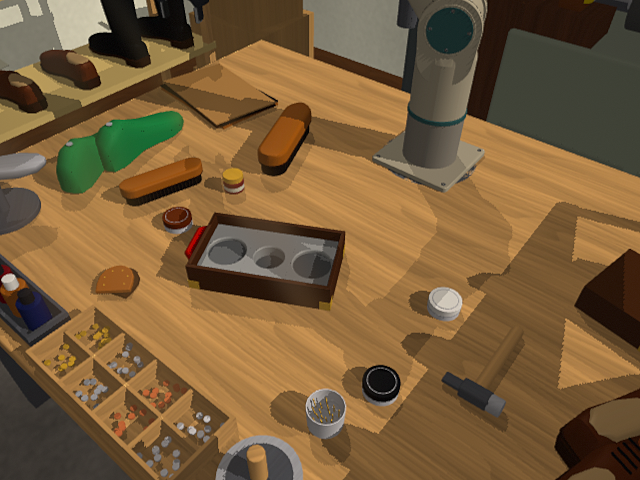

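The top view shows these candidates:
- **Black tin:** (190,151), not the nail cup at (207,106).
- **Brown tin:** (441,182), not the biscuit-like piece at (419,105).
- **Jar:** brass lid at (443,256).
- **Brush:** the shorter one at (497,209), about 190 mm. The one at (455,352) is too long.
- **Case:** strap end at (395,160), wide pockets at (367,174) and (298,207), small pocket at (333,190).

I'll check these in one enlarged crop.

```bash
cat > h.py <<'E'
import numpy as np, cv2
from scipy.spatial.transform import Rotation as R
from cell import ctrl
def pix2w(d,uv,z,T=None):
    T=np.array(d["extrinsics"]) if T is None else T
    u,v=uv
    r=T[:3,:3]@np.array([(u-d["cx"])/d["fx"],-(v-d["cy"])/d["fy"],-1.])
    o=T[:3,3]; return o+r*(z-o[2])/r[2]
def w2pix(d,p,T=None):
    T=np.array(d["extrinsics"]) if T is None else T
    c=T[:3,:3].T@(np.array(p,float)-T[:3,3])
    return np.array([d["cx"]+d["fx"]*c[0]/-c[2], d["cy"]-d["fy"]*c[1]/-c[2]])
def wrist(name=None):
    s=ctrl.read_state(); d=ctrl.get_image("wrist")
    W=np.eye(4); W[:3,:3]=R.from_euler("xyz",s["tool_rot"]).as_matrix(); W[:3,3]=s["eef_pos"]
    if name: cv2.imwrite(name,d["pixels"][:,:,::-1])
    return s,d,W@np.array(d["mount"])
def go(pos,yaw):
    """shift (cm) and rotvec in tool axes to TCP pos, tool down with yaw (roll=pi)"""
    s=ctrl.read_state(); A=R.from_euler("xyz",s["tool_rot"]); B=R.from_euler("xyz",[np.pi,0,yaw])
    # half-turn symmetric: nearest
    best=min((B,R.from_euler("xyz",[np.pi,0,yaw+np.pi])),key=lambda b:(A.inv()*b).magnitude())
    t=A.inv().apply(np.array(pos)-s["eef_pos"])/10
    w=(A.inv()*best).as_rotvec()
    print("at",s["eef_pos"].round(1),s["tool_rot"].round(3),"shift",t.round(2),"turn",w.round(3),"q7",s["qpos"][6].round(2),"w",round(s["width"],1))
E
python3 - <<'E'
from h import *
im=cv2.imread("pics/top0.png")
a=cv2.resize(im[120:260,255:415],None,fx=4,fy=4,interpolation=cv2.INTER_CUBIC)
cv2.imwrite("pics/c1.png",a)
b=cv2.resize(im[130:280,160:220],None,fx=4,fy=4,interpolation=cv2.INTER_CUBIC)
c=cv2.resize(im[150:300,410:550],None,fx=4,fy=4,interpolation=cv2.INTER_CUBIC)
cv2.imwrite("pics/c2.png",np.hstack([b,c]))
E
```

```text
(no output)
```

View pics/c1.png

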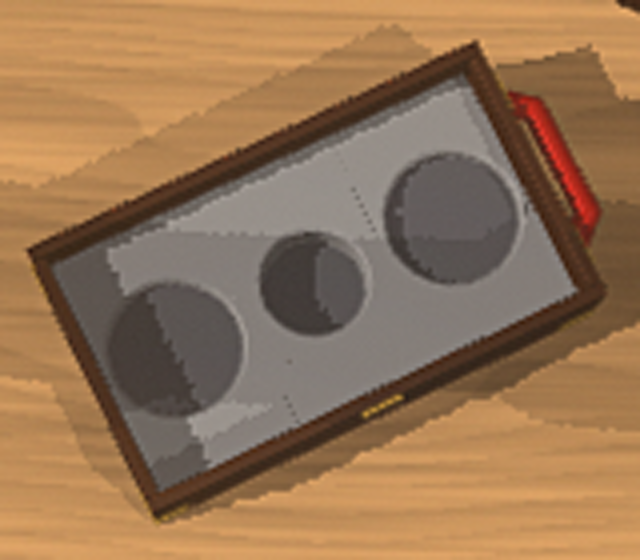

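View pics/c2.png

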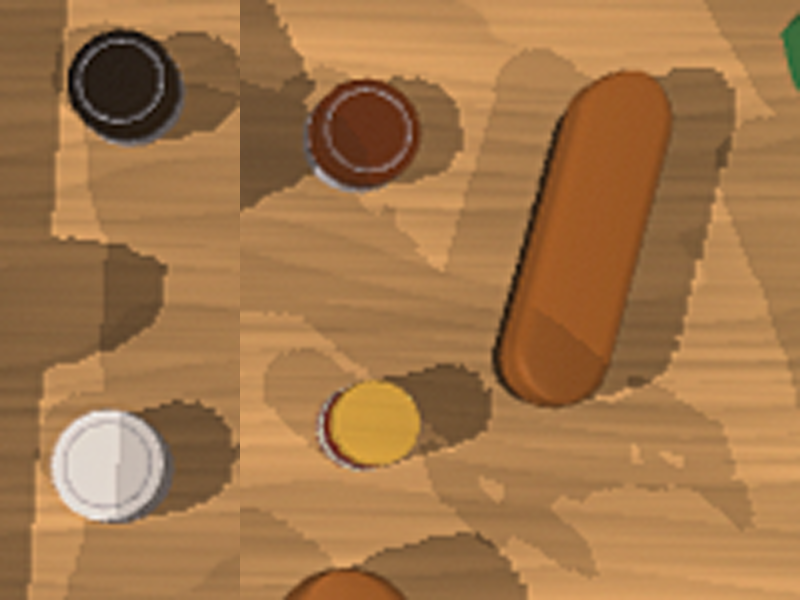

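The crops show, in crop pixels:
- **Case crop:** rim corners at (30,250), (477,43), (606,290) and (153,513). Pocket centres at (175,348), (313,284) and (453,218), with the strap beside the last one.
- **Objects crop:** black ring at (119,81), brown ring at (368,130), brass lid at (375,423). The brush back runs from (630,72) to (549,405).

```bash
python3 - <<'E'
from h import *
d=ctrl.get_image("top")
f=lambda x,y,ox,oy,z: pix2w(d,(ox+(x+.5)/4-.5,oy+(y+.5)/4-.5),z)[:2]
P=np.array([f(x,y,255,120,34) for x,y in((175,348),(313,284),(453,218))])
C=np.array([f(x,y,255,120,58) for x,y in((30,250),(477,43),(606,290),(153,513))])
print("pockets",P.round(1).tolist(),"d",np.linalg.norm(np.diff(P,axis=0),axis=1))
v=P[2]-P[0];print("yaw pockets",np.arctan2(v[1],v[0]))
print("corners",C.round(1).tolist(),"centre",C.mean(0),[np.linalg.norm(C[i]-C[i-1]) for i in range(4)])
v=C[1]+C[2]-C[0]-C[3];print("yaw rim",np.arctan2(v[1],v[0]))
print("black",f(119,81,160,130,26),"brown",f(128,130,410,150,26),"jar",f(135,423,410,150,42))
a,b=f(390,72,410,150,46),f(309,405,410,150,46);print("brush",a,b,(a+b)/2,np.linalg.norm(a-b),np.arctan2(*(a-b)[::-1]))
cv2.imwrite("pics/w0.png",wrist()[1]["pixels"][:,:,::-1])
print(wrist()[1]["mount"], wrist()[1]["fx"])
# scene cross-check by triangulating? print scene predictions
s=ctrl.get_image("scene")
for n,p in dict(black=[*f(119,81,160,130,26),26],brown=[*f(128,130,410,150,26),26],jar=[*f(135,423,410,150,42),42],pk0=[*P[0],34],pk1=[*P[1],34],pk2=[*P[2],34]).items(): print(n,w2pix(s,p).round(1))
E
```

```text
pockets [[492.9, 32.5], [530.0, -41.3], [568.7, -117.2]] d [82.59304643 85.19336323]
yaw pockets -1.1020418251144148
corners [[538.9, 109.7], [659.4, -126.7], [524.7, -195.6], [400.7, 41.0]] centre [530.94565246 -42.90032471] [np.float64(154.30529373945976), np.float64(265.3075170684363), np.float64(151.31788503670197), np.float64(267.1916838551703)]
yaw rim -1.0935540779128905
black [615.80957425 275.16953631] brown [ 556.94232054 -281.14533028] jar [ 393.35335702 -277.31959552]
brush [ 587.57104412 -419.21709647] [ 404.4836801 -369.0173454] [ 496.02736211 -394.11722094] 189.84466773965752 -0.26760806032940626
[[-3.33907738e-04  9.64215027e-01  2.65121236e-01  6.70447943e+01]
 [ 9.99999361e-01  6.08403784e-04 -9.53241434e-04  1.37934185e+00]
 [-1.08043048e-03  2.65120748e-01 -9.64214614e-01 -7.02601952e+01]
 [ 0.00000000e+00  0.00000000e+00  0.00000000e+00  1.00000000e+00]] 375.3843344228076
black [382.4 380.9]
brown [176.6 215. ]
jar [233.4 173.5]
pk0 [312.3 263.4]
pk1 [270.  256.6]
pk2 [227.3 250. ]
```

```bash
python3 -c "
from h import *
go([393,-277,230],2.045)"
```

```text
at [ 203.7 -617.1  303.7] [-3.141 -0.     0.319] shift [ 28.64 -26.36   7.38] turn [-0.     0.     1.415] q7 -0.02 w 85.1
```

{"name": "send_rows", "arguments": {
  "rows": [
    [[5, -4.6, 0.5, 0, 0, -0.15], [10, -9.2, 1.5, 0, 0, -0.3], [15, -13.8, 3, 0, 0, -0.45], [20, -18.4, 4.5, 0, 0, -0.6], [24, -22, 6, 0, 0, -0.75], [27, -24.8, 7, 0, 0, -0.9], [28.6, -26.4, 7.4, 0, 0, -1.05], [28.6, -26.4, 7.4, 0, 0, -1.2], [28.6, -26.4, 7.4, 0, 0, -1.35], [28.6, -26.4, 7.4, 0, 0, -1.5]]
  ],
  "grip": 0
}}

```text
clock: 1.35
eef_pos: [393.8, -275.0, 229.9]
tool_rot: [3.141, -0.0, 1.83]
force: [-0.7, -1.3, -0.7]
width: 85.1
gripper_force: 0.0
```

{"name": "send_rows", "arguments": {
  "rows": [
    [[0, 0, 0, 0, 0, -0.12], [0, 0, 0, 0, 0, -0.226], [0, 0, 0, 0, 0, -0.226], [0, 0, 0, 0, 0, -0.226]]
  ]
}}

```text
clock: 1.75
eef_pos: [392.6, -277.1, 230.0]
tool_rot: [3.141, 0.0, 2.042]
force: [-0.4, 0.2, -0.3]
width: 85.7
gripper_force: 0.0
```

```bash
sed -i 's/    best=min.*/    best=B/' h.py; python3 - <<'E'
from h import *
s,d,T=wrist("pics/w1.png"); go([393,-277,98],2.045)
print("jar pred",w2pix(d,[393.3,-277.3,42],T),d["cx"],d["cy"])
E
```

```text
at [ 392.6 -277.1  230. ] [3.142 0.    2.042] shift [-1.00e-02  4.00e-02  1.32e+01] turn [ 0.     0.    -0.003] q7 0.65 w 85.5
jar pred [320.01455037 234.94838374] 318.8514238824264 241.93099441214028
```

View pics/w1.png

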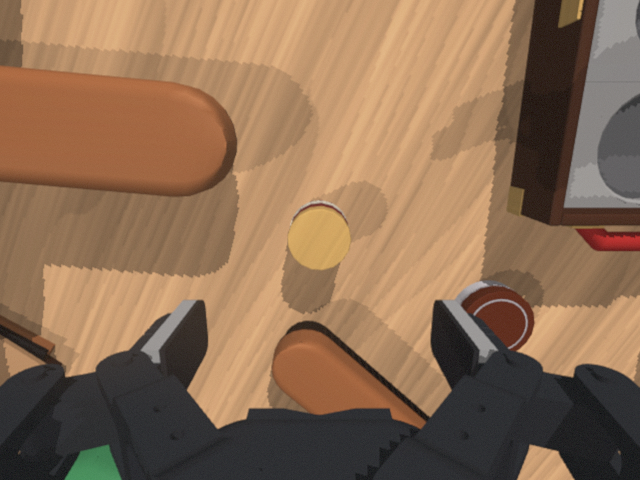

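The wrist view shows the jar lid at (319,239), against a predicted (320,235). That is within 2 mm, and both finger paths are clear of the large brush end at (235,140). Descending to grasp.

{"name": "send_rows", "arguments": {
  "rows": [
    [[-0.1, 0, 4, 0, 0, 0], [-0.1, 0, 8, 0, 0, 0], [-0.1, 0, 11, 0, 0, 0], [-0.1, 0, 12.5, 0, 0, 0], [-0.1, 0, 13.2, 0, 0, 0], [-0.1, 0, 13.2, 0, 0, 0]]
  ]
}}

```text
clock: 2.4
eef_pos: [393.0, -277.6, 97.4]
tool_rot: [-3.141, -0.001, 2.044]
force: [-0.3, 0.3, 0.4]
width: 85.6
gripper_force: 0.0
```

{"name": "send_rows", "arguments": {
  "rows": [
    [[0, 0, 0, 0, 0, 0], [0, 0, 0, 0, 0, 0], [0, 0, 0, 0, 0, 0], [0, 0, 0, 0, 0, 0], [0, 0, 0, 0, 0, 0], [0, 0, 0, 0, 0, 0], [0, 0, 0, 0, 0, 0], [0, 0, 0, 0, 0, 0]]
  ],
  "grip": 255
}}

```text
clock: 3.2
eef_pos: [393.5, -278.2, 99.3]
tool_rot: [3.141, 0.002, 2.044]
force: [-0.7, 0.2, 8.0]
width: 43.7
gripper_force: 59.7
```

{"name": "send_rows", "arguments": {
  "rows": [
    [[0, 0, -2, 0, 0, 0], [0, 0, -5, 0, 0, 0], [0, 0, -9, 0, 0, 0], [0, 0, -12, 0, 0, 0], [0, 0, -13, 0, 0, 0], [0, 0, -13, 0, 0, 0]]
  ]
}}

```text
clock: 3.8
eef_pos: [393.4, -278.4, 229.3]
tool_rot: [3.14, 0.003, 2.044]
force: [0.1, -0.3, -2.3]
width: 43.6
gripper_force: 61.5
```

```bash
python3 - <<'E'
from h import *
s,d,T=wrist("pics/w2.png"); go([530.3,-41.8,228],2.045)
p=s["eef_pos"]; print("jar pred",w2pix(d,[p[0],p[1],p[2]-98+42],T))
E
```

```text
at [ 392.7 -278.1  228. ] [-3.142e+00  1.000e-03  2.044e+00] shift [ 1.476e+01  2.302e+01 -2.000e-02] turn [-0.     0.001 -0.001] q7 0.64 w 43.8
jar pred [319.46809488 321.74410862]
```

View pics/w2.png

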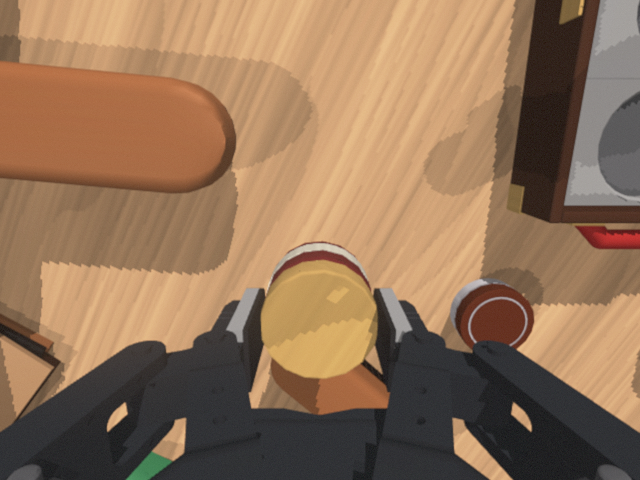

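The jar is held centred between the pads, lid at (319,320). I'll stop short of the jar pocket so the camera can see the case pockets past the jar.

{"name": "send_rows", "arguments": {
  "rows": [
    [[0.8, 3, 0, 0, 0, 0], [1.7, 7.5, 0, 0, 0, 0], [2.7, 12.5, 0, 0, 0, 0], [3.7, 17, 0, 0, 0, 0], [4.4, 20.5, 0, 0, 0, 0], [4.8, 22.5, 0, 0, 0, 0], [4.8, 23, 0, 0, 0, 0], [4.8, 23, 0, 0, 0, 0]]
  ]
}}

```text
clock: 4.65
eef_pos: [575.0, -130.0, 226.1]
tool_rot: [-3.139, -0.002, 2.046]
force: [-0.8, -0.3, -1.2]
width: 44.1
gripper_force: 61.6
```

```bash
python3 - <<'E'
from h import *
s,d,T=wrist("pics/w3.png"); go([530.3,-41.8,228],2.045)
for n,p in dict(jar=[530.3,-41.8,34],far=[568.8,-116.8,34],oth=[492.2,32.8,34],c1=[538.9,109.7,58],c2=[400.7,41,58]).items(): print(n,w2pix(d,p,T).round(1))
np.savez("w3.npz",T=T)
E
```

```text
at [ 574.3 -131.1  226.3] [-3.138e+00 -1.000e-03  2.044e+00] shift [ 9.95  0.15 -0.16] turn [-0.004 -0.001 -0.001] q7 0.32 w 43.8
jar [321.   85.9]
far [320.8 213.4]
oth [321.5 -66.2]
c1 [ 476.4 -204. ]
c2 [ 165.3 -208.5]
```

View pics/w3.png

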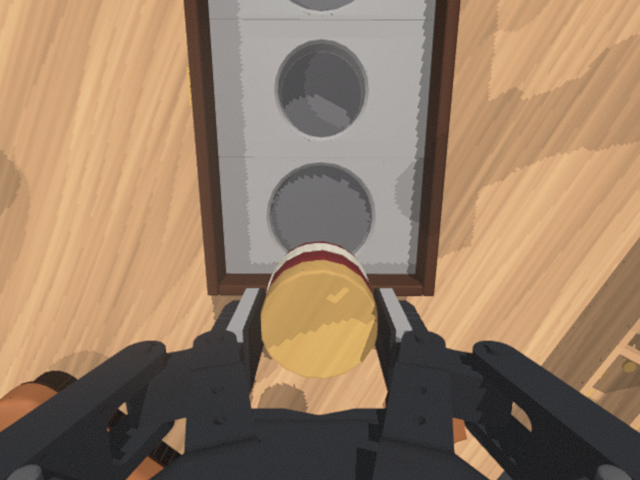

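The jar pocket is at (322,89) against a predicted (321,86), and the far wide pocket is at (320,213) as predicted. The case walls are aligned with the tool. Placing the jar.

{"name": "send_rows", "arguments": {
  "rows": [
    [[3, 0.1, 0, 0, 0, 0], [6.5, 0.15, 0, 0, 0, 0], [9, 0.15, 0, 0, 0, 0], [9.8, 0.15, 0, 0, 0, 0], [9.8, 0.15, 2, 0, 0, 0], [9.8, 0.15, 5, 0, 0, 0], [9.8, 0.15, 8, 0, 0, 0], [9.8, 0.15, 10, 0, 0, 0], [9.8, 0.15, 10.7, 0, 0, 0], [9.8, 0.15, 10.7, 0, 0, 0]]
  ]
}}

```text
clock: 5.7
eef_pos: [531.7, -43.8, 120.1]
tool_rot: [-3.139, -0.0, 2.043]
force: [0.4, 0.8, -1.7]
width: 43.5
gripper_force: 61.6
```

```bash
python3 -c "
from h import *
go([530.3,-41.8,108],2.045);print(ctrl.read_state()['force'])"
```

```text
at [531.7 -43.8 120.1] [-3.139 -0.     2.043] shift [ 0.24 -0.04  1.21] turn [-0.002 -0.    -0.002] q7 0.06 w 43.5
[ 0.38414727  0.78580533 -1.65407665]
```

{"name": "send_rows", "arguments": {
  "rows": [
    [[0.1, 0, 0.5, 0, 0, 0], [0.1, 0, 0.8, 0, 0, 0], [0.1, 0, 1.0, 0, 0, 0], [0.1, 0, 1.1, 0, 0, 0], [0.1, 0, 1.1, 0, 0, 0]]
  ]
}}

```text
clock: 6.2
eef_pos: [532.1, -41.4, 110.1]
tool_rot: [3.141, 0.0, 2.045]
force: [-0.0, 0.5, -0.3]
width: 43.6
gripper_force: 61.6
```

{"name": "send_rows", "arguments": {
  "rows": [
    [[0, 0, 0.1, 0, 0, 0], [0, 0, 0.1, 0, 0, 0], [0, 0, 0.15, 0, 0, 0], [0, 0, 0.15, 0, 0, 0]]
  ]
}}

```text
clock: 6.6
eef_pos: [532.1, -41.3, 109.3]
tool_rot: [3.141, 0.001, 2.045]
force: [-2.1, -0.1, 8.2]
width: 43.5
gripper_force: 62.8
```

The jar is touching the floor at 8 N. Releasing and lifting.

{"name": "send_rows", "arguments": {
  "rows": [
    [[0, 0, 0, 0, 0, 0], [0, 0, 0, 0, 0, 0], [0, 0, 0, 0, 0, 0], [0, 0, 0, 0, 0, 0], [0, 0, 0, 0, 0, 0], [0, 0, 0, 0, 0, 0]]
  ],
  "grip": 0
}}

```text
clock: 7.2
eef_pos: [531.9, -41.3, 108.3]
tool_rot: [-3.142, -0.0, 2.045]
force: [-0.7, 0.4, 0.1]
width: 85.6
gripper_force: 0.0
```

{"name": "send_rows", "arguments": {
  "rows": [
    [[0, 0, -1, 0, 0, 0], [0, 0, -3, 0, 0, 0], [0, 0, -7, 0, 0, 0], [0, 0, -11, 0, 0, 0], [0, 0, -12, 0, 0, 0], [0, 0, -12, 0, 0, 0]]
  ]
}}

```text
clock: 7.8
eef_pos: [532.9, -41.5, 230.7]
tool_rot: [3.138, 0.002, 2.044]
force: [-0.7, -0.1, -0.6]
width: 85.8
gripper_force: 0.0
```

```bash
python3 - <<'E'
from h import *
s,d,T=wrist("pics/w4.png"); go([615.8,275.2,230],2.045)
print("lid pred",w2pix(d,[531,-42.5,52],T))
E
```

```text
at [532.  -41.6 229. ] [3.141e+00 1.000e-03 2.044e+00] shift [24.37 21.91 -0.1 ] turn [ 0.001  0.001 -0.001] q7 0.15 w 85.6
lid pred [315.11070705 237.11929696]
```

View pics/w4.png

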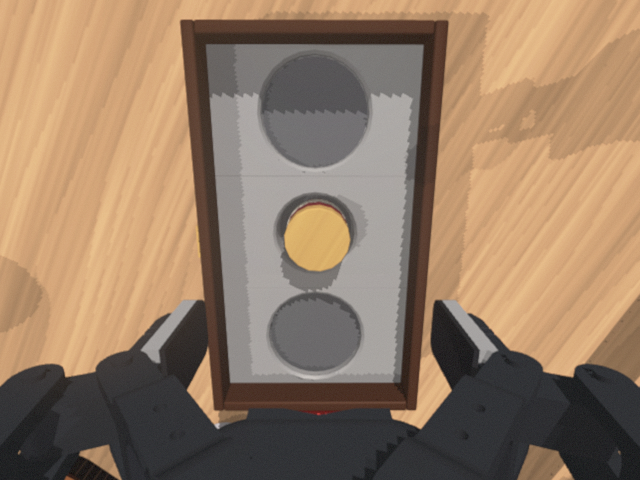

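The jar sits flat, lid at (317,238). Pocket centres are at (315,109) and (315,331), and the rim corners at (182,21), (447,21), (415,410) and (215,410). Moving to the black tin.

{"name": "send_rows", "arguments": {
  "rows": [
    [[2, 1.8, 0, 0, 0, 0], [5, 4.5, 0, 0, 0, 0], [8.5, 7.7, 0, 0, 0, 0], [12, 10.8, 0, 0, 0, 0], [15.5, 14, 0, 0, 0, 0], [19, 17.1, 0, 0, 0, 0], [22, 19.8, 0, 0, 0, 0], [24, 21.6, 0, 0, 0, 0], [24.4, 21.9, 0, 0, 0, 0], [24.4, 21.9, 0, 0, 0, 0]]
  ]
}}

```text
clock: 8.85
eef_pos: [614.3, 276.2, 226.2]
tool_rot: [-3.138, 0.0, 2.047]
force: [-0.5, -0.0, -0.4]
width: 85.1
gripper_force: 0.0
```

```bash
python3 - <<'E'
from h import *
s,d,T=wrist(); im=d["pixels"]
cv2.imwrite("pics/w5.png",im[120:360,160:480,::-1])
go([615.8,275.2,80],2.045); print("lid pred",w2pix(d,[615.8,275.2,26],T)-[160,120])
# refine case from w4: reconstruct its camera pose
W=np.eye(4);W[:3,:3]=R.from_euler("xyz",[3.141,.001,2.044]).as_matrix();W[:3,3]=[532,-41.6,229];T4=W@np.array(d["mount"])
a,b,j=[pix2w(d,p,34,T4)[:2] for p in((315,109),(315,331),(316,232))];print(a,j,b,np.linalg.norm(a-b),np.arctan2(*(b-a)[::-1]))
print([pix2w(d,p,58,T4)[:2].round(1) for p in((182,21),(447,21),(415,410),(215,410))])
E
```

```text
at [614.7 274.4 226.6] [-3.138e+00  1.000e-03  2.045e+00] shift [ 0.04  0.19 14.66] turn [-0.004  0.001 -0.   ] q7 -0.26 w 85.2
lid pred [161.4406626  112.36421309]
[491.12953846  32.24082397] [530.09654141 -42.84106268] [ 565.70896647 -114.53426729] 164.63601822404524 -1.1006734672476237
[array([402.6,  38.6]), array([537.9, 107.8]), array([ 658. , -127.6]), array([ 522.4, -196.8])]
```

View pics/w5.png

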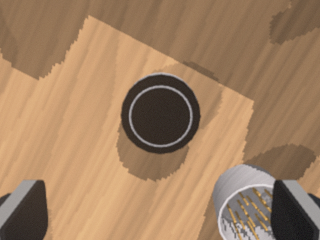

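The black lid ring is at (160,116) in the crop, predicted (161,112). The nail cup at (248,200) is clear of the right finger path. Grasping.

{"name": "send_rows", "arguments": {
  "rows": [
    [[-0.1, 0.1, 4, 0, 0, 0], [-0.1, 0.1, 8, 0, 0, 0], [-0.1, 0.1, 12, 0, 0, 0], [-0.1, 0.1, 14, 0, 0, 0], [-0.1, 0.1, 14.6, 0, 0, 0], [-0.1, 0.1, 14.6, 0, 0, 0]]
  ]
}}

```text
clock: 9.5
eef_pos: [616.6, 273.3, 81.6]
tool_rot: [-3.139, 0.001, 2.043]
force: [-0.1, 0.5, 0.6]
width: 85.4
gripper_force: 0.0
```

{"name": "send_rows", "arguments": {
  "rows": [
    [[0, 0, 0, 0, 0, 0], [0, 0, 0, 0, 0, 0], [0, 0, 0, 0, 0, 0], [0, 0, 0, 0, 0, 0], [0, 0, 0, 0, 0, 0], [0, 0, 0, 0, 0, 0], [0, 0, 0, 0, 0, 0]]
  ],
  "grip": 255
}}

```text
clock: 10.2
eef_pos: [617.9, 275.5, 85.0]
tool_rot: [3.138, 0.001, 2.044]
force: [-0.4, -0.7, 5.2]
width: 57.5
gripper_force: 63.5
```

{"name": "send_rows", "arguments": {
  "rows": [
    [[0, 0, -2, 0, 0, 0], [0, 0, -5, 0, 0, 0], [0, 0, -9, 0, 0, 0], [0, 0, -12, 0, 0, 0], [0, 0, -13, 0, 0, 0], [0, 0, -13, 0, 0, 0]]
  ]
}}

```text
clock: 10.8
eef_pos: [617.7, 275.7, 214.9]
tool_rot: [3.137, 0.0, 2.045]
force: [0.2, 1.1, -0.6]
width: 57.4
gripper_force: 64.1
```

```bash
python3 - <<'E'
from h import *
s,d,T=wrist("pics/w6.png"); go([568.6,-117.3,210],2.045)
p=s["eef_pos"]; print("pred lid",w2pix(d,[p[0],p[1],p[2]-80+26],T))
E
```

```text
at [616.8 275.1 212.9] [3.141 0.    2.045] shift [-32.72 -22.2    0.28] turn [ 0.001  0.    -0.   ] q7 -0.27 w 57.4
pred lid [319.02569897 324.71368459]
```

View pics/w6.png

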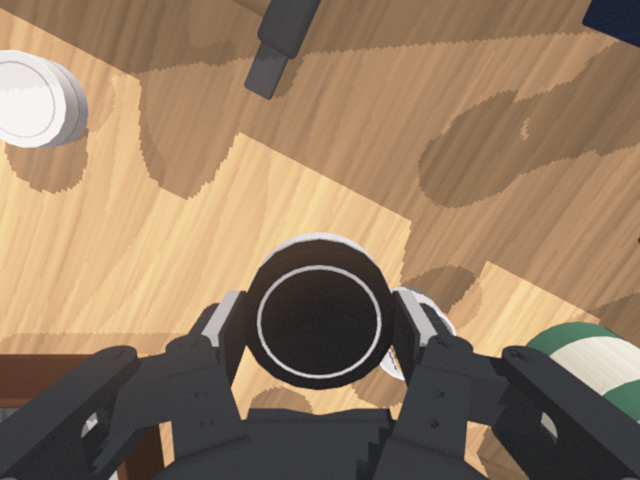

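The black tin is held level and centred, ring at (319,321). Carrying it to the pocket at the strap end.

{"name": "send_rows", "arguments": {
  "rows": [
    [[-2, -1.4, 0, 0, 0, 0], [-5, -3.4, 0, 0, 0, 0], [-9, -6.1, 0, 0, 0, 0], [-13, -8.8, 0, 0, 0, 0], [-17, -11.5, 0, 0, 0, 0], [-21, -14.2, 0, 0, 0, 0], [-25, -17, 0, 0, 0, 0], [-28.5, -19.3, 0, 0, 0, 0], [-31.3, -21.2, 0, 0, 0, 0], [-32.7, -22.2, 0, 0, 0, 0]]
  ]
}}

```text
clock: 11.85
eef_pos: [566.4, -121.7, 210.2]
tool_rot: [-3.137, -0.001, 2.04]
force: [-0.2, -0.4, -1.7]
width: 57.4
gripper_force: 64.1
```

{"name": "send_rows", "arguments": {
  "rows": [
    [[0, 0, 0, 0, 0, 0], [0, 0, 2, 0, 0, 0], [0, 0, 4, 0, 0, 0], [0, 0, 5.5, 0, 0, 0], [0, 0, 6, 0, 0, 0], [0, 0, 6, 0, 0, 0]]
  ]
}}

```text
clock: 12.45
eef_pos: [568.1, -116.0, 151.4]
tool_rot: [-3.14, -0.002, 2.046]
force: [-0.1, 0.5, -0.2]
width: 57.3
gripper_force: 64.1
```

```bash
python3 - <<'E'
from h import *
s,d,T=wrist("pics/w7.png"); go([568.6,-117.3,109],2.045); print(s["force"])
E
```

```text
at [ 568.6 -116.2  152.2] [-3.141e+00 -1.000e-03  2.046e+00] shift [-0.1  -0.05  4.32] turn [-0.    -0.001  0.001] q7 0.23 w 57.2
[-0.06791426  0.51840795 -0.20454816]
```

View pics/w7.png

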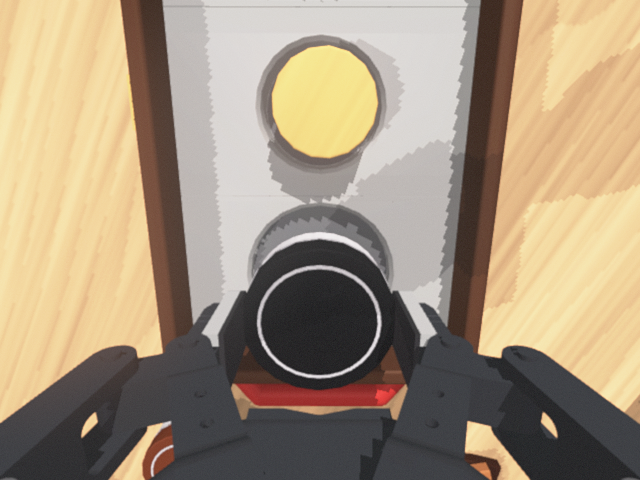

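The tin is centred over the strap-end pocket: the pocket spans 249–392 px and the tin sits at 319. The jar is seated at (324,100). Lowering.

{"name": "send_rows", "arguments": {
  "rows": [
    [[-0.1, 0, 1.5, 0, 0, 0], [-0.1, 0, 3, 0, 0, 0], [-0.1, 0, 3.7, 0, 0, 0], [-0.1, 0, 4.0, 0, 0, 0], [-0.1, 0, 4.0, 0, 0, 0]]
  ]
}}

```text
clock: 13.0
eef_pos: [568.7, -117.8, 111.9]
tool_rot: [-3.141, -0.001, 2.045]
force: [0.4, -0.7, -0.4]
width: 57.0
gripper_force: 64.1
```

{"name": "send_rows", "arguments": {
  "rows": [
    [[0, 0, 0.1, 0, 0, 0], [0, 0, 0.1, 0, 0, 0], [0, 0, 0.2, 0, 0, 0], [0, 0, 0.2, 0, 0, 0]]
  ]
}}

```text
clock: 13.4
eef_pos: [569.3, -117.9, 111.0]
tool_rot: [3.141, 0.001, 2.045]
force: [-0.4, -0.7, 2.1]
width: 57.0
gripper_force: 64.5
```

{"name": "send_rows", "arguments": {
  "rows": [
    [[0, 0, 0.1, 0, 0, 0], [0, 0, 0.1, 0, 0, 0], [0, 0, 0.15, 0, 0, 0], [0, 0, 0.15, 0, 0, 0]]
  ]
}}

```text
clock: 13.8
eef_pos: [569.3, -117.9, 110.9]
tool_rot: [3.141, 0.001, 2.045]
force: [-3.4, 0.8, 15.0]
width: 57.2
gripper_force: 65.8
```

Firm contact at the expected height. Releasing, lifting and going to the brown tin.

{"name": "send_rows", "arguments": {
  "rows": [
    [[0, 0, 0, 0, 0, 0], [0, 0, 0, 0, 0, 0], [0, 0, 0, 0, 0, 0], [0, 0, 0, 0, 0, 0], [0, 0, 0, 0, 0, 0], [0, 0, 0, 0, 0, 0]]
  ],
  "grip": 0
}}

```text
clock: 14.4
eef_pos: [568.9, -117.9, 108.8]
tool_rot: [-3.141, -0.0, 2.045]
force: [0.5, 0.8, 0.7]
width: 85.6
gripper_force: 0.0
```

{"name": "send_rows", "arguments": {
  "rows": [
    [[0, 0, -1, 0, 0, 0], [0, 0, -3, 0, 0, 0], [0, 0, -7, 0, 0, 0], [0, 0, -11, 0, 0, 0], [0, 0, -12, 0, 0, 0], [0, 0, -12, 0, 0, 0]]
  ]
}}

```text
clock: 15.0
eef_pos: [570.0, -118.1, 231.3]
tool_rot: [3.138, 0.003, 2.044]
force: [-0.5, -1.0, -0.6]
width: 85.3
gripper_force: 0.0
```

```bash
python3 - <<'E'
from h import *
s,d,T=wrist("pics/w8.png"); go([557,-281,230],2.045)
print("brown pred",w2pix(d,[557,-281.1,26],T),"black",w2pix(d,[568.6,-117.3,52],T))
E
```

```text
at [ 569.  -118.1  229.6] [3.141e+00 1.000e-03 2.045e+00] shift [-13.95  -8.5   -0.04] turn [ 0.001  0.001 -0.   ] q7 0.28 w 85.3
brown pred [217.63442193 386.74452804] black [317.04725191 234.82082467]
```

View pics/w8.png

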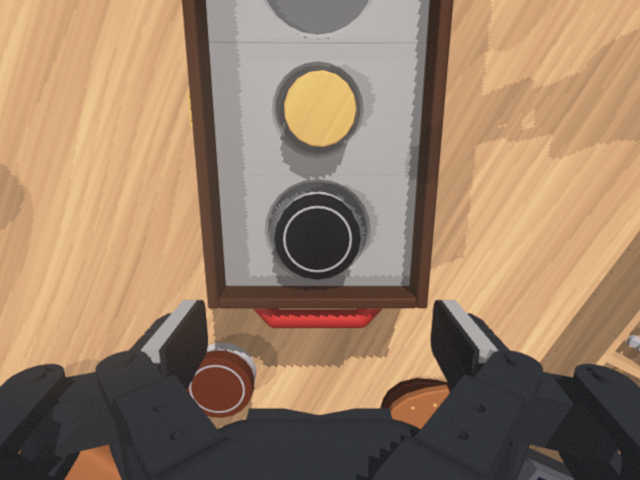

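The black tin is seated flat with its ring at (317,239), and the brown tin is where predicted, at (217,387). Going to grasp it.

{"name": "send_rows", "arguments": {
  "rows": [
    [[-2.5, -1.5, 0, 0, 0, 0], [-6, -3.7, 0, 0, 0, 0], [-10, -6.1, 0, 0, 0, 0], [-13, -7.9, 0, 0, 0, 0], [-14, -8.5, 0, 0, 0, 0], [-14, -8.5, 3, 0, 0, 0], [-14, -8.5, 7.5, 0, 0, 0], [-14, -8.5, 11.5, 0, 0, 0], [-14, -8.5, 14, 0, 0, 0], [-14, -8.5, 14.8, 0, 0, 0]]
  ]
}}

```text
clock: 16.05
eef_pos: [554.6, -279.0, 76.5]
tool_rot: [-3.137, -0.007, 2.046]
force: [-0.6, 0.9, -0.3]
width: 85.4
gripper_force: 0.0
```

{"name": "send_rows", "arguments": {
  "rows": [
    [[0, 0, 0, 0, 0, 0], [0, 0, 0, 0, 0, 0], [0, 0, 0, 0, 0, 0], [0, 0, 0, 0, 0, 0], [0, 0, 0, 0, 0, 0], [0, 0, 0, 0, 0, 0], [0, 0, 0, 0, 0, 0]]
  ],
  "grip": 255
}}

```text
clock: 16.75
eef_pos: [558.0, -281.6, 82.3]
tool_rot: [3.14, 0.002, 2.045]
force: [0.2, 0.5, 6.2]
width: 57.6
gripper_force: 64.7
```

{"name": "send_rows", "arguments": {
  "rows": [
    [[0, 0, -2, 0, 0, 0], [0, 0, -5, 0, 0, 0], [0, 0, -9, 0, 0, 0], [0, 0, -12, 0, 0, 0], [0, 0, -13, 0, 0, 0], [0, 0, -13, 0, 0, 0]]
  ]
}}

```text
clock: 17.35
eef_pos: [557.8, -281.7, 212.3]
tool_rot: [3.14, 0.002, 2.044]
force: [-0.8, -0.2, -0.2]
width: 57.9
gripper_force: 64.2
```

```bash
python3 - <<'E'
from h import *
go([492,32.3,213],2.045)
E
```

```text
at [ 557.8 -281.7  212.3] [3.140e+00 2.000e-03 2.044e+00] shift [30.94  8.47 -0.13] turn [ 0.002  0.002 -0.001] q7 0.55 w 57.9
```

{"name": "send_rows", "arguments": {
  "rows": [
    [[2, 0.6, 0, 0, 0, 0], [5.5, 1.5, 0, 0, 0, 0], [9.5, 2.6, 0, 0, 0, 0], [13.5, 3.7, 0, 0, 0, 0], [17.5, 4.8, 0, 0, 0, 0], [21.5, 5.9, 0, 0, 0, 0], [25.5, 7, 0, 0, 0, 0], [29, 7.9, 0, 0, 0, 0], [30.9, 8.5, 0, 0, 0, 0], [30.9, 8.5, 0, 0, 0, 0]]
  ]
}}

```text
clock: 18.35
eef_pos: [490.3, 36.0, 209.6]
tool_rot: [-3.14, -0.003, 2.051]
force: [-0.6, -0.4, -0.0]
width: 57.8
gripper_force: 64.2
```

{"name": "send_rows", "arguments": {
  "rows": [
    [[0, 0, 2, 0, 0, 0], [0, 0, 4, 0, 0, 0], [0, 0, 5.5, 0, 0, 0], [0, 0, 6, 0, 0, 0], [0, 0, 6, 0, 0, 0]]
  ]
}}

```text
clock: 18.85
eef_pos: [491.1, 31.4, 149.6]
tool_rot: [-3.139, -0.001, 2.044]
force: [0.3, -0.7, -0.4]
width: 57.7
gripper_force: 64.2
```

```bash
python3 - <<'E'
from h import *
s,d,T=wrist("pics/w9.png"); go([492,32.3,109],2.045); print(s["force"])
E
```

```text
at [491.6  31.7 150.4] [-3.14  -0.     2.044] shift [0.03 0.07 4.14] turn [-0.001 -0.    -0.001] q7 -0.1 w 57.6
[ 0.31355931 -0.6728511  -0.35627105]
```

View pics/w9.png

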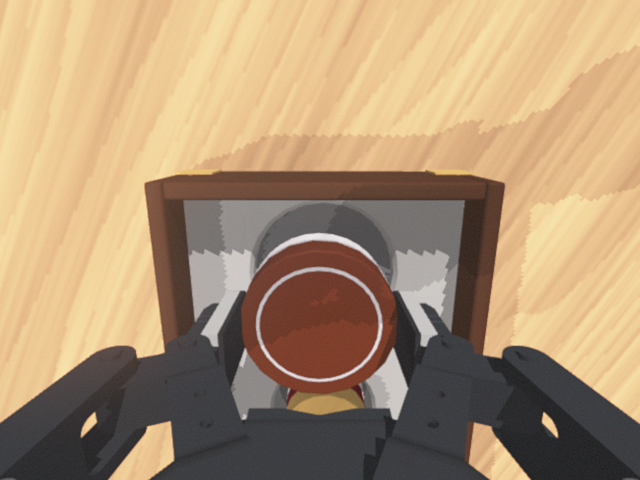

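The brown tin is over the other wide pocket. The pocket centre is about 325 px against the tin at 320, so I'm adding a small +y nudge while lowering.

{"name": "send_rows", "arguments": {
  "rows": [
    [[0, 0.2, 1.5, 0, 0, 0], [0, 0.2, 3, 0, 0, 0], [0, 0.2, 3.7, 0, 0, 0], [0, 0.2, 4.0, 0, 0, 0], [0, 0.2, 4.0, 0, 0, 0]]
  ]
}}

```text
clock: 19.4
eef_pos: [493.7, 33.3, 111.1]
tool_rot: [3.141, 0.0, 2.045]
force: [0.5, 0.1, -0.2]
width: 57.6
gripper_force: 64.2
```

{"name": "send_rows", "arguments": {
  "rows": [
    [[0, 0, 0.1, 0, 0, 0], [0, 0, 0.1, 0, 0, 0], [0, 0, 0.2, 0, 0, 0], [0, 0, 0.2, 0, 0, 0]]
  ]
}}

```text
clock: 19.8
eef_pos: [493.7, 33.4, 109.0]
tool_rot: [3.141, 0.0, 2.045]
force: [0.2, -0.3, -0.6]
width: 58.0
gripper_force: 64.2
```

{"name": "send_rows", "arguments": {
  "rows": [
    [[0, 0, 0.1, 0, 0, 0], [0, 0, 0.1, 0, 0, 0], [0, 0, 0.2, 0, 0, 0], [0, 0, 0.2, 0, 0, 0]]
  ]
}}

```text
clock: 20.2
eef_pos: [493.7, 33.4, 108.2]
tool_rot: [3.141, 0.001, 2.045]
force: [-3.3, -0.4, 15.4]
width: 58.4
gripper_force: 65.8
```

{"name": "send_rows", "arguments": {
  "rows": [
    [[0, 0, 0, 0, 0, 0], [0, 0, 0, 0, 0, 0], [0, 0, 0, 0, 0, 0], [0, 0, 0, 0, 0, 0], [0, 0, 0, 0, 0, 0], [0, 0, 0, 0, 0, 0]]
  ],
  "grip": 0
}}

```text
clock: 20.8
eef_pos: [493.6, 33.4, 106.8]
tool_rot: [-3.141, -0.0, 2.045]
force: [-1.2, -0.4, -0.5]
width: 85.3
gripper_force: 0.0
```

{"name": "send_rows", "arguments": {
  "rows": [
    [[0, 0, -1, 0, 0, 0], [0, 0, -3, 0, 0, 0], [0, 0, -7, 0, 0, 0], [0, 0, -11, 0, 0, 0], [0, 0, -14, 0, 0, 0], [0, 0, -15, 0, 0, 0], [0, 0, -15, 0, 0, 0]]
  ]
}}

```text
clock: 21.5
eef_pos: [494.2, 33.3, 258.6]
tool_rot: [3.138, 0.002, 2.044]
force: [0.7, 0.3, -0.6]
width: 85.3
gripper_force: 0.0
```

```bash
python3 - <<'E'
from h import *
s,d,T=wrist("pics/w10.png"); go([496,-394,260],2.874)
print(w2pix(d,[492,32.3,52],T))
E
```

```text
at [493.5  33.1 257.2] [3.141e+00 1.000e-03 2.044e+00] shift [-38.13 -19.26  -0.27] turn [ 0.     0.001 -0.83 ] q7 0.01 w 85.0
[315.15828918 227.66518825]
```

View pics/w10.png

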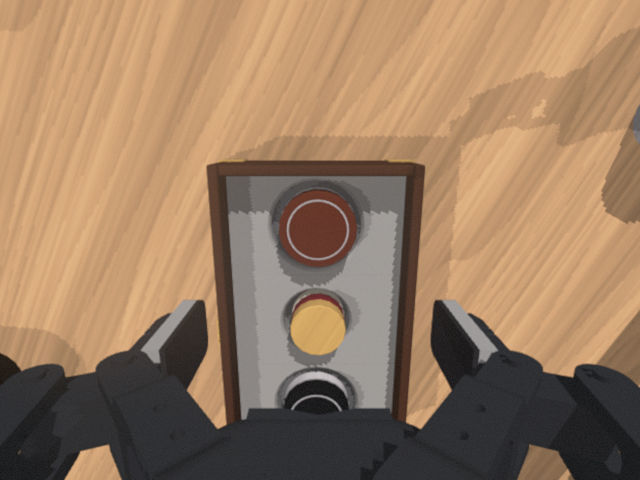

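All three are seated flat: brown ring at (318,229), jar at (318,328), black at (316,400). My picture views are used up, so the brush gets located by code. Moving above it.

{"name": "send_rows", "arguments": {
  "rows": [
    [[-2.5, -1.3, 0, 0, 0, -0.08], [-6.5, -3.3, 0, 0, 0, -0.17], [-11, -5.6, 0, 0, 0, -0.26], [-15.4, -7.8, 0, 0, 0, -0.35], [-19.8, -10, 0, 0, 0, -0.44], [-24.2, -12.2, 0, 0, 0, -0.53], [-28.5, -14.4, 0, 0, 0, -0.62], [-32.8, -16.6, 0, 0, 0, -0.71], [-36.5, -18.4, 0, 0, 0, -0.79], [-38.1, -19.3, 0, 0, 0, -0.83]]
  ]
}}

```text
clock: 22.55
eef_pos: [493.4, -398.6, 253.7]
tool_rot: [-3.141, -0.004, 2.871]
force: [-0.4, 0.8, -0.3]
width: 85.2
gripper_force: 0.0
```

{"name": "send_rows", "arguments": {
  "rows": [
    [[0, 0, 0, 0, 0, 0], [0, 0, 0, 0, 0, 0], [0, 0, 0, 0, 0, 0]]
  ]
}}

```text
clock: 22.85
eef_pos: [496.1, -391.3, 256.1]
tool_rot: [3.14, -0.002, 2.877]
force: [-0.5, 0.3, 0.7]
width: 85.5
gripper_force: 0.0
```

```bash
cat > br.py <<'E'
from h import *
def brush(z=48):
    s,d,T=wrist("pics/br_%d.png"%int(ctrl.read_state()["clock"]*100)); im=d["pixels"]
    hsv=cv2.cvtColor(im,cv2.COLOR_RGB2HSV)
    m=((hsv[...,1]>175)&(hsv[...,0]<16)&(hsv[...,2]>60)).astype(np.uint8); m=cv2.morphologyEx(m,cv2.MORPH_OPEN,np.ones((5,5)))
    n,l,st,c=cv2.connectedComponentsWithStats(m)
    for i in range(1,n):
        if st[i,4]<1500: continue
        cs,_=cv2.findContours((l==i).astype(np.uint8),0,1); cs=max(cs,key=cv2.contourArea)
        W=np.array([pix2w(d,p,z,T)[:2] for p in cs[:,0]],np.float32)
        r=cv2.minAreaRect(W); print("bbox",st[i],"rect",np.round(r[0],1),np.round(r[1],1),"ang",round(np.radians(r[2]),3))
    return s,d,T
E
python3 - <<'E'
from br import *
s,d,T=brush(); go([496,-394,91],2.874)
for k in (-95,95): print(w2pix(d,[496+k*np.cos(-.2676),-394+k*np.sin(-.2676),48],T).round())
E
```

```text
at [ 496.3 -391.4  256.6] [ 3.140e+00 -1.000e-03  2.878e+00] shift [-0.05 -0.28 16.56] turn [ 0.001 -0.001  0.004] q7 1.47 w 85.8
[317.  97.]
[317. 341.]
```

```bash
python3 - <<'E'
import cv2,glob
im=cv2.imread(sorted(glob.glob("pics/br_*.png"))[-1]); h=cv2.cvtColor(im,cv2.COLOR_BGR2HSV)
for v in range(60,400,25): print(v,[h[v,u].tolist() for u in (250,285,318,350,390)])
E
```

```text
60 [[15, 108, 187], [14, 114, 184], [14, 108, 181], [15, 111, 206], [15, 110, 214]]
85 [[14, 109, 199], [15, 111, 197], [14, 109, 204], [15, 110, 194], [15, 110, 199]]
110 [[14, 106, 187], [15, 108, 191], [11, 147, 163], [15, 110, 183], [15, 109, 197]]
135 [[14, 109, 197], [12, 149, 147], [11, 149, 157], [15, 109, 171], [14, 109, 183]]
160 [[14, 108, 123], [12, 149, 151], [12, 153, 155], [15, 111, 156], [14, 111, 191]]
185 [[13, 105, 124], [12, 150, 146], [12, 150, 155], [14, 111, 166], [14, 108, 192]]
210 [[14, 106, 139], [12, 155, 145], [11, 156, 154], [15, 110, 165], [14, 110, 193]]
235 [[15, 109, 136], [11, 152, 146], [12, 151, 152], [15, 110, 155], [14, 109, 185]]
260 [[14, 110, 142], [12, 151, 145], [11, 150, 155], [15, 108, 165], [14, 110, 192]]
285 [[14, 106, 127], [11, 153, 145], [11, 152, 154], [15, 108, 165], [15, 108, 187]]
310 [[14, 104, 132], [12, 155, 143], [12, 155, 150], [15, 108, 167], [15, 109, 210]]
335 [[14, 105, 138], [15, 110, 163], [12, 155, 150], [15, 110, 192], [14, 107, 188]]
360 [[14, 110, 199], [15, 109, 198], [15, 108, 207], [15, 108, 199], [15, 111, 181]]
385 [[14, 109, 162], [14, 109, 190], [15, 107, 183], [15, 108, 201], [14, 107, 191]]
```

```bash
sed -i 's/hsv\[...,1\]>175)&(hsv\[...,0\]<16)&(hsv\[...,2\]>60)/hsv[...,1]>132)\&(hsv[...,0]<14)\&(hsv[...,2]>80)/' br.py; python3 -c "
from br import *
brush(48);brush(36)"
```

```text
bbox [  277   103    71   241 14967] rect [ 497.7 -399.8] [ 51.1 188.3] ang 1.278
bbox [ 584  230   56   86 1593] rect [ 593.1 -179.6] [90.2 17.9] ang 0.393
bbox [  278   102    71   241 15002] rect [ 500.1 -400.5] [ 52.9 196.3] ang 1.278
bbox [ 582  230   58   86 1537] rect [ 601.6 -171.3] [91.5 20.3] ang 0.388
```

{"name": "send_rows", "arguments": {
  "rows": [
    [[-0.3, -0.6, 3, 0, 0, 0.026], [-0.3, -0.65, 7, 0, 0, 0.026], [-0.3, -0.65, 11.5, 0, 0, 0.026], [-0.3, -0.65, 15, 0, 0, 0.026], [-0.3, -0.65, 16.5, 0, 0, 0.026], [-0.3, -0.65, 16.5, 0, 0, 0.026], [-0.3, -0.65, 16.5, 0, 0, 0.026]]
  ]
}}

```text
clock: 23.7
eef_pos: [498.2, -400.8, 93.4]
tool_rot: [-3.141, 0.002, 2.849]
force: [0.4, -0.4, 0.2]
width: 85.7
gripper_force: 0.0
```

{"name": "send_rows", "arguments": {
  "rows": [
    [[0, 0, 0, 0, 0, 0], [0, 0, 0, 0, 0, 0], [0, 0, 0, 0, 0, 0], [0, 0, 0, 0, 0, 0], [0, 0, 0, 0, 0, 0], [0, 0, 0, 0, 0, 0], [0, 0, 0, 0, 0, 0], [0, 0, 0, 0, 0, 0]]
  ],
  "grip": 255
}}

```text
clock: 24.5
eef_pos: [498.0, -401.3, 94.0]
tool_rot: [-3.141, 0.003, 2.849]
force: [-0.7, 0.3, 5.6]
width: 53.0
gripper_force: 64.8
```

{"name": "send_rows", "arguments": {
  "rows": [
    [[0, 0, -1, 0, 0, 0], [0, 0, -3, 0, 0, 0], [0, 0, -6, 0, 0, 0], [0, 0, -9.5, 0, 0, 0], [0, 0, -12, 0, 0, 0], [0, 0, -13, 0, 0, 0], [0, 0, -13, 0, 0, 0]]
  ]
}}

```text
clock: 25.2
eef_pos: [497.4, -401.2, 223.7]
tool_rot: [-3.14, 0.003, 2.848]
force: [-0.0, 0.2, -0.9]
width: 52.9
gripper_force: 63.9
```

```bash
python3 - <<'E'
from br import *
s=ctrl.read_state();z=s["eef_pos"][2]-91+48
d=brush(z); go([530.3,-42.5,225],2.045)
E
```

```text
bbox [  236    29   167   385 55112] rect [ 465.4 -392.9] [ 48.5 123.3] ang 1.279
at [ 496.6 -400.9  222. ] [-3.141  0.     2.849] shift [ 7.13 35.29 -0.32] turn [-0.     0.     0.804] q7 1.43 w 53.1
```

The held brush has its centre within about 1 mm of the TCP along its length, with yaw matched. Carrying it to above the case.

{"name": "send_rows", "arguments": {
  "rows": [
    [[0.3, 2, 0, 0, 0, 0.05], [1, 5, 0, 0, 0, 0.13], [1.8, 9, 0, 0, 0, 0.22], [2.6, 13, 0, 0, 0, 0.31], [3.4, 17, 0, 0, 0, 0.4], [4.3, 21.2, 0, 0, 0, 0.49], [5.1, 25.4, 0, 0, 0, 0.58], [6, 29.6, 0, 0, 0, 0.67], [6.7, 33, 0, 0, 0, 0.76], [7.1, 35.2, 0, 0, 0, 0.804]]
  ]
}}

```text
clock: 26.25
eef_pos: [529.6, -39.8, 220.5]
tool_rot: [-3.14, -0.003, 2.046]
force: [0.1, 0.3, -1.0]
width: 53.0
gripper_force: 63.8
```

{"name": "send_rows", "arguments": {
  "rows": [
    [[0, 0, 0, 0, 0, 0], [0, 0, 0, 0, 0, 0], [0, 0, 1.5, 0, 0, 0], [0, 0, 3, 0, 0, 0], [0, 0, 4, 0, 0, 0], [0, 0, 4, 0, 0, 0], [0, 0, 4, 0, 0, 0]]
  ]
}}

```text
clock: 26.95
eef_pos: [530.5, -44.0, 181.7]
tool_rot: [-3.141, -0.0, 2.044]
force: [0.8, 0.1, -1.7]
width: 52.4
gripper_force: 63.8
```

```bash
python3 - <<'E'
from h import *
s,d,T=wrist("pics/w12.png"); go([530.3,-42.5,145],2.045); print(s["force"])
im=cv2.cvtColor(d["pixels"],cv2.COLOR_RGB2HSV)
# case rim edges along some rows: brown dark = low V
for v in (40,90,140,190):
    row=im[v,:,:].astype(int); dk=np.where((row[:,2]<110)&(row[:,1]>110))[0]
    g=np.split(dk,np.where(np.diff(dk)>2)[0]+1); print(v,[(x[0],x[-1]) for x in g if len(x)>4], [w2pix(d,[530.3+.456*a-0.89*-b*-1*-1*1,-42.5-.89*a-.456*-b*-1,58],T).round() for a,b in ()])
# predicted outer rim corners at -x end
c=np.array([530.3,-42.5]);ex=np.array([.456,-.89]);ey=np.array([.89,.456])
for a,b in((-134,-78),(-134,78),(0,-78),(0,78)): print((a,b),w2pix(d,[*(c+a*ex+b*ey),58],T).round(1))
E
```

```text
at [530.8 -43.8 182.1] [3.141 0.    2.044] shift [0.14 0.01 3.71] turn [ 0.     0.    -0.001] q7 0.11 w 53.4
[ 0.77363351  0.14029584 -1.67997116]
40 [(np.int64(157), np.int64(178)), (np.int64(472), np.int64(487))] []
90 [(np.int64(162), np.int64(176)), (np.int64(468), np.int64(481))] []
140 [(np.int64(168), np.int64(175)), (np.int64(464), np.int64(476))] []
190 [(np.int64(173), np.int64(185)), (np.int64(458), np.int64(470))] []
(-134, -78) [146.9 -22.6]
(-134, 78) [494.5 -23. ]
(0, -78) [177.1 261.1]
(0, 78) [464.  260.9]
```

The observed rim midline is 322 px against a predicted 321 px, so the brush is well centred. Lowering it onto the lids.

{"name": "send_rows", "arguments": {
  "rows": [
    [[0.1, 0, 1, 0, 0, 0], [0.1, 0, 2, 0, 0, 0], [0.1, 0, 2.8, 0, 0, 0], [0.1, 0, 3.2, 0, 0, 0], [0.1, 0, 3.4, 0, 0, 0], [0.1, 0, 3.4, 0, 0, 0]]
  ]
}}

```text
clock: 27.6
eef_pos: [530.0, -42.3, 147.6]
tool_rot: [-3.141, -0.0, 2.045]
force: [-0.7, -0.4, -1.2]
width: 52.9
gripper_force: 63.8
```

{"name": "send_rows", "arguments": {
  "rows": [
    [[0, 0, 0.1, 0, 0, 0], [0, 0, 0.1, 0, 0, 0], [0, 0, 0.2, 0, 0, 0], [0, 0, 0.2, 0, 0, 0]]
  ]
}}

```text
clock: 28.0
eef_pos: [530.3, -42.4, 146.1]
tool_rot: [3.141, 0.0, 2.045]
force: [0.5, 0.0, -0.6]
width: 53.5
gripper_force: 63.8
```

{"name": "send_rows", "arguments": {
  "rows": [
    [[0, 0, 0.1, 0, 0, 0], [0, 0, 0.1, 0, 0, 0], [0, 0, 0.1, 0, 0, 0], [0, 0, 0.1, 0, 0, 0]]
  ]
}}

```text
clock: 28.4
eef_pos: [530.4, -42.3, 146.0]
tool_rot: [3.141, 0.001, 2.045]
force: [-1.7, 1.1, 8.4]
width: 53.3
gripper_force: 64.9
```

The brush is in contact at 8 N. Releasing, lifting, and moving away.

{"name": "send_rows", "arguments": {
  "rows": [
    [[0, 0, 0, 0, 0, 0], [0, 0, 0, 0, 0, 0], [0, 0, 0, 0, 0, 0], [0, 0, 0, 0, 0, 0], [0, 0, 0, 0, 0, 0], [0, 0, 0, 0, 0, 0]]
  ],
  "grip": 0
}}

```text
clock: 29.0
eef_pos: [530.1, -42.4, 144.8]
tool_rot: [-3.142, -0.0, 2.045]
force: [0.0, -0.3, 1.0]
width: 85.2
gripper_force: 0.0
```

{"name": "send_rows", "arguments": {
  "rows": [
    [[0, 0, -1, 0, 0, 0], [0, 0, -3, 0, 0, 0], [0, 0, -7, 0, 0, 0], [0, 0, -11, 0, 0, 0], [0, 0, -14, 0, 0, 0], [0, 0, -15, 0, 0, 0], [0, 0, -15, 0, 0, 0]]
  ]
}}

```text
clock: 29.7
eef_pos: [530.7, -42.4, 296.7]
tool_rot: [3.139, 0.002, 2.044]
force: [0.3, 0.6, -1.6]
width: 85.6
gripper_force: 0.0
```

```bash
python3 - <<'E'
from br import *
brush(100); print(ctrl.read_state()["eef_pos"])
E
```

```text
bbox [  281    77    76   270 17118] rect [528.1 -38.5] [ 51.  198.9] ang 0.467
[529.9184328  -42.55172156 295.09389031]
```

The brush is centred within about 1 mm and aligned with the case: yaw −1.104 against −1.097. Its near end is 95 mm from the case centre. Handing in.

```bash
python3 -c "
from cell import ctrl
print(ctrl.finish_job())"
```

```text
the job is handed in; nothing more can be done
None
```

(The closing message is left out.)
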